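Sort the knife maker's stock at closing time

ROBOT

A 6-joint arm with a two-finger parallel gripper is mounted at the origin on the work surface. World frame = base frame: x ahead of the robot, y to its left, z up, the work surface at z = 0. Lengths are in m, angles in rad, forces in N, time in s.
With the tool pointing down it reaches from about 0.3 to 0.825 m from the base axis. Payload 5.4 kg.
Tool frame: the origin (TCP) lies at the very end of the fingers, on their centre line; the grasp point (between the pads) lies 19 mm behind it; z points along the fingers, y is the line along which they close (so a half turn about z gives the same grasp; the last joint's range is limited). The gripper opens to 92 mm and grips with 3 to 60 N. Pads are 20 mm wide; open, the fingers measure 128 mm over their backs; the gripper's body (75 mm by 189 mm) begins 69 mm behind the grasp point.
Start: joints at [1.106, 0.158, 1.597, -0, 1.386, -0.21], TCP at [0.145, 0.556, 0.215] pointing down, gripper open.
Joint ranges: [-2.91, 2.91], [-0.94, 2.29], [0.18, 2.7], [-1.29, 4.43], [0.17, 2.64], [-3, 3]. Speed limits (rad/s): [2.57, 2.57, 3.14, 3.14, 3.14, 3.14].

INTERFACE

Orientations are given as a rotation vector (axis times angle).
In Python, from workcell import bot gives the robot as it stands. Calls block until the motion is done:
- bot.goto(position, orientation): joint-space move of the TCP to a pose.
- bot.line_to(position, rot=None, max_speed=0.15): straight line of the TCP; rot=None keeps the orientation; max_speed is the mean speed in m/s.
- bot.set_joints(angles): joint-space move.
- bot.set_gripper(opening, newtons=None): opening from 0.0 (shut) to 1.0 (fully open); newtons is the grip in N (None keeps the last); returns when the fingers have stopped.
- bot.hold(seconds).
- bot.inverse_kinematics(position, orientation): joint angles nearest the present ones, or None.
- bot.read_camera(name): name is "scene" or "top"; returns a dict with "pixels" (480x640x3 uint8, blue, green, red), "fx", "fy", "cx", "cy" (pixels), "R" (3x3) and "t" (3): a world point X has camera coordinates R X + t. Camera axes: x right, y down, z forward; pixel columns grow to the right and rows downward; lengths in m; the calibration is good to about 2 mm. A picture is of the moment at which its call begins. There is no depth.
A pose or a line that the arm cannot do raises bot.MotionError and nothing moves.
- bot.job_done(): hands the job in; it is judged then, once.
Readings, each from a call of its own:
- bot.current_clock(): time.
- bot.current_joints(): joint angles.
- bot.current_joint_vel(): joint speeds.
- bot.current_effort(): joint torques, N m.
- bot.current_ee_pos(): TCP position.
- bot.current_tool_rot(): TCP orientation.
- bot.current_contact_force(): force on the tool from outside, world axes, zero at the start.
- bot.current_ft_torque(): the same for the moment, N m.
- bot.current_opening(): opening from 0.0 (shut) to 1.0 (fully open).
- bot.current_grip_force(): force on a finger pad.
Only numpy, scipy, OpenCV 4.12 (cv2) and the standard library are available. Lean on these libraries where they do the work, as an engineer would, in place of code of your own. Each camera call takes 0.05 s, during which the arm holds its last target. There are 200 camera calls.

TASK

Sort the mixed stock on the knife maker's table: put every folded pocket knife in the wooden tray and every whetstone in the blue tray, and pour all the brass beads from the steel cup into the white bowl. Then stand the empty cup upright on its cork mat again. Leave the tape rolls, marker, wax jar and brush where they are.

Things in the scene. Friction and masses are not known exactly. Their poses are not given: they have to be found in the camera images.
- knife0: Folded pocket knife, dark brown wood with brass ends and a thin steel line along one long edge; 92 long (x) x 26 wide (y) x 16 mm high, 90 g; lies flat; origin at the centre of its underside, x along it. Absent (None) in some runs.
- knife1: Folded pocket knife, dark brown wood with brass ends and a thin steel line along one long edge; 92 long (x) x 26 wide (y) x 16 mm high, 90 g; lies flat; origin at the centre of its underside, x along it. Absent (None) in some runs.
- knife2: Folded pocket knife, dark brown wood with brass ends and a thin steel line along one long edge; 92 long (x) x 26 wide (y) x 16 mm high, 90 g; lies flat; origin at the centre of its underside, x along it. Absent (None) in some runs.
- stone0: Pocket whetstone, a plain bar, pale grey upper half and brick-red lower half; 86 long (x) x 28 wide (y) x 16 mm high, 80 g; lies flat; origin at the centre of its underside, x along it. Absent (None) in some runs.
- stone1: Pocket whetstone, a plain bar, pale grey upper half and brick-red lower half; 86 long (x) x 28 wide (y) x 16 mm high, 80 g; lies flat; origin at the centre of its underside, x along it. Absent (None) in some runs.
- stone2: Pocket whetstone, a plain bar, pale grey upper half and brick-red lower half; 86 long (x) x 28 wide (y) x 16 mm high, 80 g; lies flat; origin at the centre of its underside, x along it. Absent (None) in some runs.
- wood_tray: Brown wooden open tray fixed to the table, 180 (x) x 160 (y) mm outside, 45 mm high, walls 6 mm, floor 6 mm thick; origin at the centre of its underside. For the knives.
- blue_tray: Blue plastic open tray fixed to the table, 180 (x) x 160 (y) mm outside, 45 mm high, walls 6 mm, floor 6 mm thick; origin at the centre of its underside. For the whetstones.
- bowl: White ceramic bowl fixed to the table, round, 130 mm across its mouth, 50 mm high, walls 4 mm, narrower towards its foot, empty at the start; origin at the centre of its underside. For the beads.
- mat: Round brown cork mat fixed to the table, 90 mm across, 4 mm thick; origin at the centre of its underside.
- cup: Steel cup without a handle, 75 mm high, 49 mm across the foot and 60 mm across the rim outside, walls 3 mm, floor 5 mm, with a black rubber grip sleeve 60 mm across from 12 to 64 mm above its foot (straight sides); 150 g, stands loose on the cork mat with the beads in it; origin at the centre of its underside, z towards its mouth.
- cup_mouth (a point): Centre of the cup's mouth, 75 mm along z from the cup's origin.
- bead0: Chunky square brass bead, a 13 mm cube with rounded edges, 14 g, in the steel cup at the start; origin at the centre of its underside face.
- bead1: Chunky square brass bead, a 13 mm cube with rounded edges, 14 g, in the steel cup at the start; origin at the centre of its underside face.
- bead2: Chunky square brass bead, a 13 mm cube with rounded edges, 14 g, in the steel cup at the start; origin at the centre of its underside face.
- bead3: Chunky square brass bead, a 13 mm cube with rounded edges, 14 g, in the steel cup at the start; origin at the centre of its underside face.
- bead4: Chunky square brass bead, a 13 mm cube with rounded edges, 14 g, in the steel cup at the start; origin at the centre of its underside face. Absent (None) in some runs.
- bead5: Chunky square brass bead, a 13 mm cube with rounded edges, 14 g, in the steel cup at the start; origin at the centre of its underside face. Absent (None) in some runs.
- tape_amber: Bystander: roll of amber packing tape lying flat, 96 mm across, 24 mm high; origin at the centre of its underside.
- tape_yellow: Bystander: roll of yellow tape lying flat, 90 mm across, 30 mm high; origin at the centre of its underside.
- marker: Bystander: white marker pen with a red cap, 120 mm long (x), 14 mm thick, lying between the bowl and the cup; origin under its middle.
- wax: Bystander: small jar of handle wax with a green lid, 60 mm across, 55 mm high; origin at the centre of its underside.
- brush: Bystander: hand brush lying on the table; origin under its middle, x along it.

How it is judged:
By the outcome, as a careful person would: the job done as asked, in the order asked, and still so for the second after the job is handed in, with the robot touching nothing.
Of knife0, stone0, knife1, stone1, knife2, stone2 only 5 to 6 are there at a start; the rules pass over those that are not, and their reading is None.
Of bead4, bead5 only 1 to 2 are there at a start; the rules pass over those that are not, and their reading is None.
At some moment in a run one of knife0, stone0, knife1, stone1, knife2, stone2 may be knocked a few centimetres aside while the robot is not near it.
It also fails if it takes over 200 s, if anything falls off the work surface, if the arm or the gripper's body presses on something with over 40 N, if the wrist force passes 120 N, or if a joint passes its speed limit or range.

## Working session

There is one attempt and no reset: what is moved stays moved. The work goes in short steps, each a Python script; the robot and the scene stay as the last script left them, time stands still between calls to the robot, and variables do not carry over. Pictures are saved under pics/ and viewed, at most 14 in all, crops included, and the job is handed in when it is done.

```bash
mkdir -p pics
python3 - <<'E'
from workcell import bot
import cv2,numpy as np
for n in("top","scene"):
    c=bot.read_camera(n);cv2.imwrite(f"pics/{n}0.png",c["pixels"]);print(n,c["fx"],c["cx"],c["cy"],np.round(c["R"],3).tolist(),c["t"])
print(bot.current_clock(),bot.current_tool_rot())
E
```

```text
top 524.2792786250071 320.19526646838 243.11575579845373 [[-0.009, -1.0, 0.023], [-0.982, 0.005, -0.187], [0.187, -0.024, -0.982]] [-0.01234292  0.48278675  1.03732746]
scene 436.4169760002974 318.86686286129907 237.76213648162428 [[-0.335, 0.942, 0.008], [0.811, 0.292, -0.506], [-0.479, -0.163, -0.862]] [ 0.17683069 -0.36534261  1.22618514]
0.1 [-3.99037605e-01 -3.11559936e+00  2.44374156e-03]
```

View pics/top0.png

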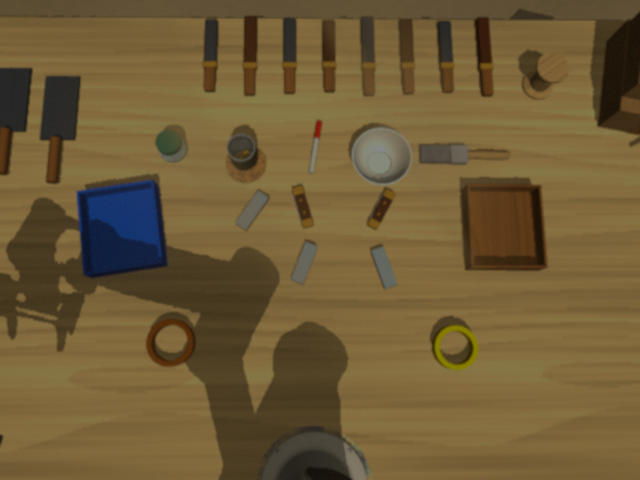

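View pics/scene0.png

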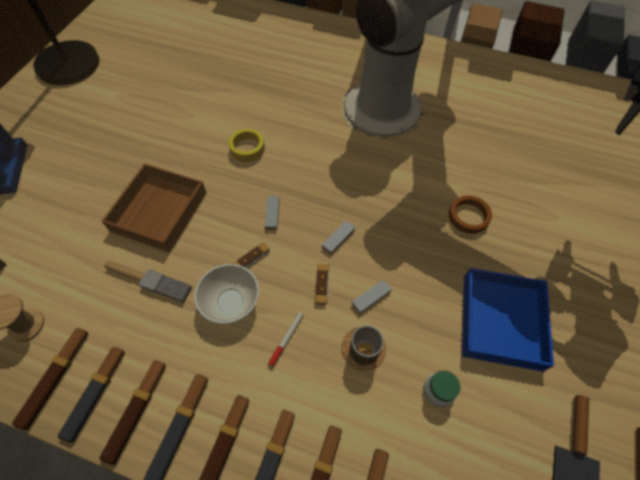

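```bash
cat > h.py <<'E'
from workcell import bot
import cv2,numpy as np
from scipy.spatial.transform import Rotation as Ro
def w(c,u,v,z=0.):
    R=np.array(c["R"]);t=np.array(c["t"])
    d=R.T@np.array([(u-c["cx"])/c["fx"],(v-c["cy"])/c["fy"],1]);o=-R.T@t
    return (o+d*(z-o[2])/d[2])
E
python3 - <<'E'
from h import *
c=bot.read_camera("top");im=c["pixels"]
cv2.imwrite("pics/c1.png",cv2.resize(im[115:300,140:420],None,fx=2.85,fy=2.85,interpolation=cv2.INTER_CUBIC))
P=dict(marker=(315,147,0),bowlmouth=(381,156,.05),cupmouth=(242,148,.079),mat=(246,163,.004),amber=(171,343,.024),yellow=(456,347,.03),wax=(169,141,.055))
for k,(u,v,z) in P.items():print(k,w(c,u,v,z).round(4))
for n,q in dict(blue=[(79,191),(155,182),(166,266),(88,275)],wood=[(465,186),(541,186),(545,268),(466,268)]).items():
    q=np.array([w(c,*p,.045) for p in q]);print(n,q.mean(0).round(4),q.round(3).tolist())
E
```

```text
marker [ 0.7098 -0.0071  0.    ]
bowlmouth [ 0.6702 -0.1468  0.05  ]
cupmouth [0.6771 0.1449 0.079 ]
mat [0.6711 0.1453 0.004 ]
amber [0.2827 0.2873 0.024 ]
yellow [ 0.2696 -0.2901  0.03  ]
wax [0.7019 0.302  0.055 ]
blue [0.5167 0.3924 0.045 ] [[0.596, 0.486, 0.045], [0.615, 0.33, 0.045], [0.437, 0.299, 0.045], [0.419, 0.455, 0.045]]
wood [ 0.5168 -0.4021  0.045 ] [[0.605, -0.325, 0.045], [0.605, -0.488, 0.045], [0.428, -0.48, 0.045], [0.429, -0.316, 0.045]]
```

View pics/c1.png

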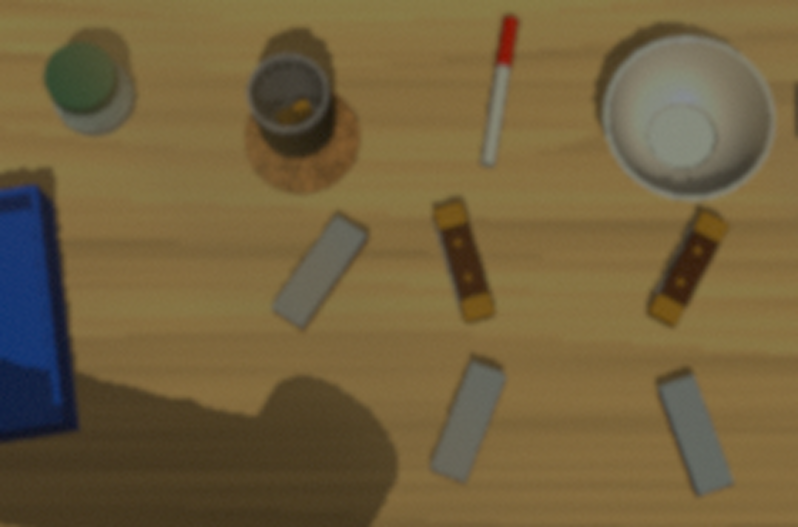

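```bash
cat >> h.py <<'E'
DOWN=lambda yaw:(Ro.from_euler("z",yaw)*Ro.from_euler("x",np.pi)).as_rotvec()
def down(p,yaw):
    best=None
    for k in(-1,0,1,2):
        r=DOWN(yaw+k*np.pi);q=bot.inverse_kinematics(p,r)
        if q is not None and (best is None or abs(q[5])<best[0]-.01):best=(abs(q[5]),r)
    return best[1]
ITEMS={"kA":(450,202,478,315),"kB":(712,217,664,318),"sA":(354,224,288,319),"sB":(488,367,450,475),"sC":(676,380,714,489)}
PX={k:np.array(v)/2.85+[140,115,140,115] for k,v in ITEMS.items()}
def pose(c,k,s=(0,0)):
    a=w(c,*(PX[k][:2]+s),.016);b=w(c,*(PX[k][2:]+s),.016)
    d=b-a;return (a+b)/2,np.arctan2(d[1],d[0]),np.linalg.norm(d)
def shift(im,k):
    ref=cv2.imread("pics/top0.png");u,v=((PX[k][:2]+PX[k][2:])/2).round().astype(int);h=25;s=25
    m=cv2.matchTemplate(im[v-h-s:v+h+s,u-h-s:u+h+s],ref[v-h:v+h,u-h:u+h],cv2.TM_CCOEFF_NORMED)
    _,sc,_,p=cv2.minMaxLoc(m);return p[0]-s,p[1]-s,round(sc,2)
TR={"wood":(np.array([.517,-.402]),np.radians(-2.8)),"blue":(np.array([.517,.392]),np.radians(9.9))}
def pick(p,yaw,z=.004):
    hi=[p[0],p[1],.17];r=down(hi,yaw)
    bot.goto(hi,r);bot.set_gripper(.61);bot.line_to([p[0],p[1],z],max_speed=.2)
    bot.set_gripper(0,25);bot.line_to(hi,max_speed=.2)
    print("opening mm",bot.current_opening()*92)
def place(tray,off,dz=0):
    c,y=TR[tray];p=c+off*np.array([np.cos(y),np.sin(y)]);hi=[*p,.17];r=down(hi,y+np.pi/2)
    bot.goto(hi,r);bot.line_to([*p,.012+dz],max_speed=.15);bot.set_gripper(.40);bot.line_to(hi,max_speed=.25)
E
python3 - <<'E'
from h import *
c=bot.read_camera("top")
for k in PX:print(k,[np.round(x,4) for x in pose(c,k)],shift(c["pixels"],k))
p,y,_=pose(c,"kB");pick(p,y);place("wood",-38)if 0 else place("wood",-.038)
c=bot.read_camera("top");cv2.imwrite("pics/top1.png",c["pixels"])
for k in PX:print(k,shift(c["pixels"],k))
print(bot.current_clock())
E
```

```text
kA [array([0.5707, 0.0204, 0.016 ]), np.float64(-2.9088), np.float64(0.0905)] (0, 0, 1.0)
kB [array([ 0.5632, -0.1492,  0.016 ]), np.float64(2.6827), np.float64(0.0877)] (0, 0, 1.0)
sA [array([0.5609, 0.1276, 0.016 ]), np.float64(2.5591), np.float64(0.0879)] (0, 0, 0.99)
sB [array([0.4467, 0.0169, 0.016 ]), np.float64(2.8031), np.float64(0.0854)] (0, 0, 0.99)
sC [array([ 0.4357, -0.1502,  0.016 ]), np.float64(-2.8371), np.float64(0.0855)] (0, 0, 0.99)
opening mm 25.81872975269246
kA (0, 0, 0.7)
kB (-25, -25, 0.21)
sA (0, 0, 0.48)
sB (0, 0, 0.99)
sC (0, 0, 1.0)
10.7583
```

View pics/top1.png

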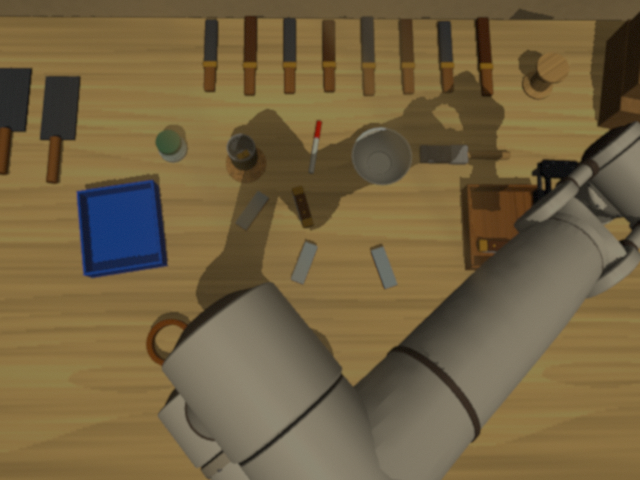

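The first knife is in the wooden tray at about (488,245). The remaining items show zero shift, so I'll continue with a shift check before each pick.

Run:
```python
from h import *
todo=[("kA","wood",.038,0),("sC","blue",-.042,0),("sB","blue",.042,0),("sA","blue",0,.016)]
for i,(k,t,o,dz) in enumerate(todo):
    c=bot.read_camera("top");S={j[0]:shift(c["pixels"],j[0]) for j in todo[i:]};print(S)
    if S[k][2]<.4 or max(map(abs,S[k][:2]))>1:print("stop",k);break
    p,y,_=pose(c,k,S[k][:2]);pick(p,y)
    if bot.current_opening()*92<20:print("missed");break
    place(t,o,dz)
c=bot.read_camera("top");cv2.imwrite("pics/top2.png",c["pixels"]);print(bot.current_clock(),bot.current_contact_force())
```

```text
{'kA': (0, 0, 0.69), 'sC': (0, 0, 1.0), 'sB': (0, 0, 0.99), 'sA': (0, 0, 0.48)}
opening mm 25.831321188069133
{'sC': (0, 0, 0.99), 'sB': (0, -1, 0.43), 'sA': (0, 0, 0.46)}
opening mm 27.9146963472704
{'sB': (0, 0, 0.99), 'sA': (0, 0, 0.55)}
opening mm 27.920607248595736
{'sA': (0, 0, 0.52)}
opening mm 27.8240956670046
44.1333 [ 0.28459627 -0.5297752   0.76438296]
```

View pics/top2.png

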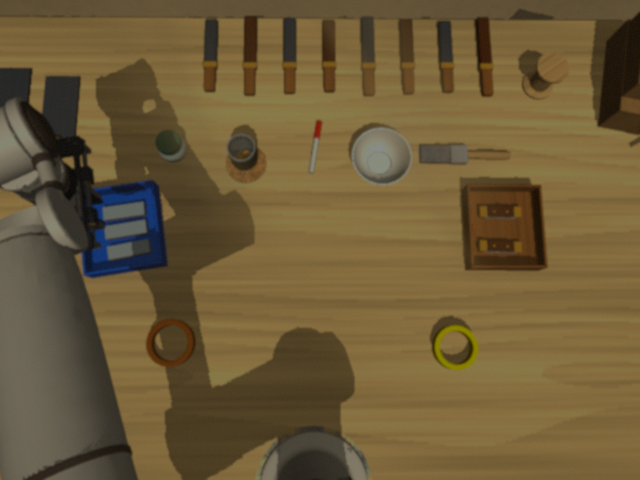

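Both knives are in the wooden tray, at (500,211) and (500,245). All three stones lie flat in the blue tray at (123,211), (125,229) and (128,248). Next I'll check the cup position with the scene camera and plan the pour.

```bash
cat >> h.py <<'E'
CUP=np.array([.675,.145,.004]);BOWL=np.array([.670,-.147,0]);H=.038
def side(az,e,phi=0,flip=0):
    z=np.array([np.cos(az)*np.cos(e),np.sin(az)*np.cos(e),-np.sin(e)]);y=np.array([-np.sin(az),np.cos(az),0])*(1-2*flip)
    return Ro.from_matrix(np.c_[np.cross(y,z),y,z])*Ro.from_euler("z",phi)
def tcp(foot,az,e,phi=0,flip=0):      # TCP pose with the cup's foot at foot
    R=side(az,e,phi,flip);up=(R*side(az,e,0,flip).inv()).apply([0,0,1])
    return foot+H*up+.019*R.apply([0,0,1]),R.as_rotvec(),up
E
python3 - <<'E'
from h import *
c=bot.read_camera("scene");cv2.imwrite("pics/c3.png",cv2.resize(c["pixels"][250:410,170:480],None,fx=2.5,fy=2.5,interpolation=cv2.INTER_CUBIC))
print(w(c,366.5,341,.079),w(c,363,347,.004),w(c,227,292,.05))
for fl in(0,1):
  for e in(.2,.35,.5):
    az=np.arctan2(*CUP[1::-1]);p,r,_=tcp(CUP,az,e,0,fl);q=bot.inverse_kinematics(p,r)
    print(fl,e,None if q is None else np.round(q,2))
    for az2 in(-.2,):
      for phi in(1,2,2.4,-1,-2,-2.4):
        u=tcp(CUP,az2,e,phi,fl)[2]
        p,r,_=tcp(BOWL+[0,.01,.11]-.075*u,az2,e,phi,fl);q=bot.inverse_kinematics(p,r)
        print("  ",phi,u.round(2),None if q is None else np.round(q,2))
E
```

```text
[0.68188452 0.1474819  0.079     ] [0.67128635 0.1449971  0.004     ] [ 0.6705316  -0.14767086  0.05      ]
0 0.2 [-0.1   0.65  2.12  2.78  1.03  1.7 ]
   1 [-0.25 -0.79  0.56] [-0.44  0.5   2.18  2.85  0.93  2.7 ]
   2 [-0.45 -0.82 -0.36] [-0.43  0.41  2.19  2.84  0.84 -2.56]
   2.4 [-0.46 -0.58 -0.67] [-0.45  0.37  2.2   2.81  0.82 -2.13]
   -1 [0.08 0.83 0.56] [-0.59  0.5   2.18  2.66  0.95  0.78]
   -2 [-0.09  0.93 -0.36] [-0.59  0.41  2.19  2.63  0.88 -0.17]
   -2.4 [-0.2   0.72 -0.67] [-0.57  0.37  2.2   2.65  0.85 -0.57]
0 0.35 [-0.09  0.53  2.14  2.74  0.78  1.76]
   1 [-0.3  -0.75  0.59] [-0.43  0.39  2.18  2.79  0.67  2.77]
   2 [-0.62 -0.75 -0.25] [-0.42  0.32  2.17  2.77  0.59 -2.47]
   2.4 [-0.67 -0.51 -0.53] [-0.44  0.3   2.16  2.72  0.57 -2.04]
   -1 [0.01 0.8  0.59] [-0.57  0.39  2.18  2.58  0.71  0.88]
   -2 [-0.28  0.93 -0.25] [-0.57  0.32  2.17  2.53  0.63 -0.05]
   -2.4 [-0.42  0.73 -0.53] [-0.55  0.3   2.16  2.54  0.6  -0.44]
0 0.5 [-0.07  0.44  2.13  2.63  0.53  1.88]
   1 [-0.34 -0.69  0.65] [-0.42  0.31  2.15  2.65  0.43  2.92]
   2 [-0.74 -0.66 -0.09] [-0.41 
[... 838 characters left out ...]
.75 -0.25] [-0.42  0.32  2.17  2.77  0.59  0.67]
   2.4 [-0.67 -0.51 -0.53] [-0.44  0.3   2.16  2.72  0.57  1.11]
   -1 [0.01 0.8  0.59] [-0.57  0.39  2.18  2.58  0.71 -2.26]
   -2 [-0.28  0.93 -0.25] None
   -2.4 [-0.42  0.73 -0.53] [-0.55  0.3   2.16  2.54  0.6   2.7 ]
1 0.5 [-0.07  0.44  2.13  2.63  0.53 -1.26]
   1 [-0.34 -0.69  0.65] [-0.42  0.31  2.15  2.65  0.43 -0.23]
   2 [-0.74 -0.66 -0.09] [-0.41  0.27  2.12  2.59  0.36  0.85]
   2.4 [-0.83 -0.44 -0.34] [-0.43  0.26  2.1   2.52  0.34  1.32]
   -1 [-0.04  0.76  0.65] [-0.55  0.31  2.15  2.41  0.47 -2.07]
   -2 [-0.43  0.9  -0.09] [-0.55  0.27  2.12  2.32  0.42 -2.96]
   -2.4 [-0.6   0.73 -0.34] [-0.52  0.26  2.1   2.31  0.39  2.94]
```

View pics/c3.png

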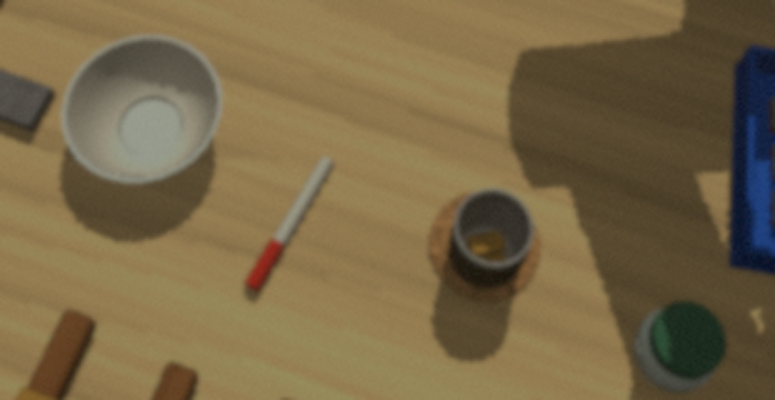

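```bash
sed -i 's/^CUP=.*/CUP=np.array([.678,.147,.004]);BOWL=np.array([.670,-.147,0]);H=.038/' h.py
cat >> h.py <<'E'
EG,EP,AZG,AZP=.45,.15,np.arctan2(.147,.678),-.2
UPT=side(AZG,EG,0,1).inv().apply([0,0,1])
def pour(phi,ep=EP,zmin=.068):
    R=side(AZP,ep,phi,1);up=R.apply(UPT);d=-np.array([0,0,1])+up[2]*up;d/=np.linalg.norm(d)
    h=np.r_[up[:2],0]/np.linalg.norm(up[:2]);L=BOWL-.015*h
    f=L-.03*d-.075*up
    low=min((f+.03*d)[2],(f+.03*d+.075*up)[2]);f[2]+=zmin-low
    p=f+H*up+.019*R.apply([0,0,1])
    g=p-.088*R.apply([0,0,1]);B=[g+R.apply([a*.0375,b*.0945,0]) for a in(-1,1) for b in(-1,1)];b=min(B,key=lambda v:v[2])
    return p,R.as_rotvec(),up,b
PH=[.6,1.1,1.5,1.8,2.1,2.4,2.7]
E
python3 - <<'E'
from h import *
for ph in PH:
    p,r,u,b=pour(ph);q=bot.inverse_kinematics(p,r);print(ph,p.round(3),u.round(2),b.round(3),None if q is None else np.round(q,2))
p,r,_=tcp(CUP,AZG,EG,0,1);z=Ro.from_rotvec(r).apply([0,0,1]);pre=p-.13*z
bot.line_to(bot.current_ee_pos()+np.array([0,0,.15]),max_speed=.25)
bot.goto([.48,.1,.32],r);bot.set_gripper(1.0)
print(bot.current_joints())
bot.goto(pre,r)
c=bot.read_camera("scene");cv2.imwrite("pics/pre.png",c["pixels"])
print(bot.current_joints(),pre,bot.current_contact_force(),bot.current_clock())
E
```

```text
0.6 [ 0.731 -0.106  0.114] [-0.41 -0.43  0.8 ] [ 0.622 -0.142  0.043] [-0.39  0.5   2.12  2.9   0.91 -0.85]
1.1 [ 0.725 -0.101  0.109] [-0.52 -0.71  0.47] [ 0.623 -0.09   0.023] [-0.38  0.51  2.13  2.91  0.93 -0.36]
1.5 [ 0.721 -0.106  0.1  ] [-0.59 -0.8   0.13] [ 0.628 -0.056  0.017] [-0.4   0.53  2.13  2.9   0.95  0.04]
1.8 [ 0.718 -0.114  0.1  ] [-0.63 -0.77 -0.14] [ 0.615 -0.108  0.014] [-0.42  0.53  2.13  2.87  0.96  0.35]
2.1 [ 0.715 -0.124  0.107] [-0.64 -0.66 -0.38] [ 0.618 -0.088  0.021] [-0.45  0.51  2.15  2.84  0.95  0.67]
2.4 [ 0.71  -0.134  0.111] [-0.64 -0.49 -0.59] [ 0.62  -0.071  0.034] [-0.48  0.49  2.16  2.8   0.95  0.99]
2.7 [ 0.705 -0.144  0.113] [-0.62 -0.27 -0.74] [ 0.622 -0.056  0.052] [-0.51  0.48  2.17  2.77  0.95  1.31]Traceback (most recent call last):
  File "<stdin>", line 6, in <module>
workcell.MotionError: the arm cannot take that pose within its joint ranges
```

```bash
cat > scan.py <<'E'
import h; from h import *
import itertools
res=[]
X=[(a*.0375,b*.0945,-.088-s) for a in np.linspace(-1,1,4) for b in np.linspace(-1,1,7) for s in(0,.05,.1)]+[(a*.012,b*.05,-s) for a in(-1,1) for b in(-1,1) for s in np.linspace(0,.088,6)]
X=np.array(X)
for eg,ep,azp,zm in itertools.product((.25,.35,.45),(-.1,.05,.2),np.arange(-1,.8,.2),(.07,.08,.09)):
    h.UPT=side(AZG,eg,0,1).inv().apply([0,0,1]);h.AZP=azp
    cl=1;ok=1
    for ph in(1.1,1.5,1.8,2.1,2.4,2.7):
        p,r,u,_=pour(ph,ep,zm);q=bot.inverse_kinematics(p,r)
        if q is None: ok=0;break
        Y=p+Ro.from_rotvec(r).apply(X)
        e=np.hypot(np.maximum(np.hypot(Y[:,0]-BOWL[0],Y[:,1]-BOWL[1])-.066,0),np.maximum(Y[:,2]-.05,0))
        cl=min(cl,e.min(),Y[:,2].min())
    if ok:res.append((round(cl,4),eg,ep,round(azp,2),zm,round(u[2],2)))
res.sort(reverse=True)
for z in(.07,.08,.09):print([x for x in res if x[4]==z][:5])
for e in(.25,.35,.45):
    p,r,_=tcp(CUP,AZG,e,0,1);z=Ro.from_rotvec(r).apply([0,0,1])
    for b in(.1,.13,.16):
        print(e,b,[None if (q:=bot.inverse_kinematics(p-b*z+[0,0,k],r)) is None else np.round(q,1).tolist() for k in(0,.1,.2)])
E
python3 scan.py
```

```text
[(np.float64(0.0008), 0.35, 0.2, np.float64(0.6), 0.07, np.float64(-0.76)), (np.float64(0.0008), 0.35, 0.2, np.float64(0.4), 0.07, np.float64(-0.76)), (np.float64(0.0008), 0.35, 0.2, np.float64(0.2), 0.07, np.float64(-0.76)), (np.float64(0.0008), 0.35, 0.2, np.float64(-0.0), 0.07, np.float64(-0.76)), (np.float64(0.0008), 0.35, 0.2, np.float64(-0.2), 0.07, np.float64(-0.76))]
[(np.float64(0.0077), 0.25, 0.2, np.float64(0.6), 0.08, np.float64(-0.81)), (np.float64(0.0077), 0.25, 0.2, np.float64(0.4), 0.08, np.float64(-0.81)), (np.float64(0.0077), 0.25, 0.2, np.float64(0.2), 0.08, np.float64(-0.81)), (np.float64(0.0077), 0.25, 0.2, np.float64(-0.0), 0.08, np.float64(-0.81)), (np.float64(0.0077), 0.25, 0.2, np.float64(-0.2), 0.08, np.float64(-0.81))]
[(np.float64(0.0077), 0.25, 0.2, np.float64(0.6), 0.09, np.float64(-0.81)), (np.float64(0.0077), 0.25, 0.2, np.float64(0.4), 0.09, np.float64(-0.81)), (np.float64(0.0077), 0.25, 0.2, np.float64(0.2), 0.09, np.float64(-0.81)), (np.float64(0.0077), 0.25, 0.2, np.float64(-0.0), 0.09, np.float64(-0.81)), (np.float64(0.0077), 0.25, 0.2, np.float64
[... 361 characters left out ...]
.7, 0.5, -0.3]]
0.35 0.1 [[-0.2, 0.3, 2.4, 2.6, 0.8, -1.3], [-0.2, -0.1, 2.5, 2.4, 0.5, -1.0], [-0.2, -0.4, 2.4, 1.8, 0.4, -0.4]]
0.35 0.13 [[-0.2, 0.2, 2.5, 2.6, 0.8, -1.3], [-0.2, -0.2, 2.5, 2.2, 0.5, -0.9], [-0.2, -0.6, 2.5, 1.6, 0.4, -0.1]]
0.35 0.16 [[-0.3, 0.1, 2.6, 2.5, 0.8, -1.3], [-0.3, -0.4, 2.6, 2.0, 0.5, -0.7], [-0.3, -0.7, 2.6, 1.3, 0.5, 0.1]]
0.45 0.1 [[-0.2, 0.2, 2.4, 2.5, 0.6, -1.2], [-0.2, -0.2, 2.4, 2.1, 0.4, -0.7], [-0.2, -0.4, 2.4, 1.3, 0.3, 0.2]]
0.45 0.13 [[-0.2, 0.1, 2.5, 2.4, 0.6, -1.2], [-0.2, -0.3, 2.5, 1.9, 0.4, -0.5], [-0.2, -0.6, 2.4, 1.1, 0.4, 0.3]]
0.45 0.16 [[-0.2, -0.1, 2.6, 2.3, 0.6, -1.1], [-0.2, -0.5, 2.6, 1.6, 0.4, -0.3], [-0.2, -0.7, 2.5, 1.0, 0.5, 0.5]]
```

```bash
sed -i 's/itertools.product(.*$/itertools.product((.2,.25,.3),(.2,.3,.4,.5),(-.3,-.1,.1,.3),(.08,.09,.1)):/; s/for z in(.07,.08,.09)/for z in(.08,.09,.1)/; /^for e in/,$d' scan.py; sed -i 's/(1.1,1.5,1.8,2.1,2.4,2.7)/(1.1,1.5,1.8,2.1,2.4,2.7,3.0)/' scan.py; python3 scan.py
```

```text
[(np.float64(0.0104), 0.2, 0.3, 0.3, 0.08, np.float64(-0.87)), (np.float64(0.0104), 0.2, 0.3, 0.1, 0.08, np.float64(-0.87)), (np.float64(0.0104), 0.2, 0.3, -0.1, 0.08, np.float64(-0.87)), (np.float64(0.0104), 0.2, 0.3, -0.3, 0.08, np.float64(-0.87)), (np.float64(0.0104), 0.2, 0.2, 0.3, 0.08, np.float64(-0.91))]
[(np.float64(0.0197), 0.2, 0.4, 0.3, 0.09, np.float64(-0.82)), (np.float64(0.0197), 0.2, 0.4, 0.1, 0.09, np.float64(-0.82)), (np.float64(0.0197), 0.2, 0.4, -0.1, 0.09, np.float64(-0.82)), (np.float64(0.0197), 0.2, 0.4, -0.3, 0.09, np.float64(-0.82)), (np.float64(0.0196), 0.2, 0.3, 0.3, 0.09, np.float64(-0.87))]
[(np.float64(0.0297), 0.2, 0.4, 0.3, 0.1, np.float64(-0.82)), (np.float64(0.0297), 0.2, 0.4, 0.1, 0.1, np.float64(-0.82)), (np.float64(0.0297), 0.2, 0.4, -0.1, 0.1, np.float64(-0.82)), (np.float64(0.0297), 0.2, 0.4, -0.3, 0.1, np.float64(-0.82)), (np.float64(0.0293), 0.2, 0.5, 0.3, 0.1, np.float64(-0.76))]
```

```bash
sed -i 's/H=.038/H=.042/; s/^EG,EP,AZG,AZP=.45,.15/EG,EP,AZG,AZP=.25,.4/; s/zmin=.068/zmin=.09/; s/^PH=.*/PH=[.6,1.1,1.4,1.6,1.8,2.0,2.2,2.4,2.7]/' h.py
python3 - <<'E'
from h import *
for ph in PH:
    p,r,u,b=pour(ph);q=bot.inverse_kinematics(p,r);print(ph,p.round(3),u.round(2),b.round(3),None if q is None else np.round(q,2))
p,r,_=tcp(CUP,AZG,EG,0,1);z=Ro.from_rotvec(r).apply([0,0,1]);pre=p-.12*z
for k in(.2,.1):bot.goto(pre+[0,0,k],r)
bot.set_gripper(1.0);bot.line_to(pre)
c=bot.read_camera("scene");cv2.imwrite("pics/pre.png",c["pixels"])
print(bot.current_joints(),bot.current_contact_force(),bot.current_clock())
E
```

```text
0.6 [ 0.69  -0.092  0.134] [-0.03 -0.55  0.83] [ 0.567 -0.125  0.091] [-0.39  0.18  2.22  2.75  0.46 -0.69]
1.1 [ 0.703 -0.094  0.13 ] [-0.23 -0.84  0.5 ] [ 0.583 -0.079  0.071] [-0.38  0.22  2.19  2.77  0.46 -0.2 ]
1.4 [ 0.707 -0.1    0.122] [-0.35 -0.9   0.25] [ 0.594 -0.055  0.065] [-0.39  0.25  2.17  2.76  0.48  0.1 ]
1.6 [ 0.709 -0.105  0.115] [-0.43 -0.9   0.07] [ 0.586 -0.116  0.062] [-0.4   0.28  2.17  2.75  0.5   0.3 ]
1.8 [ 0.709 -0.112  0.116] [-0.49 -0.86 -0.11] [ 0.589 -0.103  0.058] [-0.41  0.28  2.16  2.72  0.5   0.52]
2.0 [ 0.709 -0.119  0.121] [-0.55 -0.79 -0.28] [ 0.592 -0.09   0.061] [-0.43  0.27  2.16  2.68  0.49  0.75]
2.2 [ 0.708 -0.126  0.124] [-0.6  -0.68 -0.43] [ 0.596 -0.078  0.067] [-0.45  0.26  2.16  2.64  0.49  0.98]
2.4 [ 0.706 -0.134  0.126] [-0.63 -0.54 -0.56] [ 0.601 -0.067  0.076] [-0.47  0.25  2.16  2.6   0.49  1.21]
2.7 [ 0.703 -0.143  0.127] [-0.64 -0.29 -0.71] [ 0.609 -0.054  0.093] [-0.49  0.25  2.17  2.56  0.5   1.54]
[-0.22259316  0.36457467  2.45277587  2.64446787  1.03215996 -1.4140529 ] [0.23548483 0.83668316 0.72041266] 49.0417
```

View pics/pre.png

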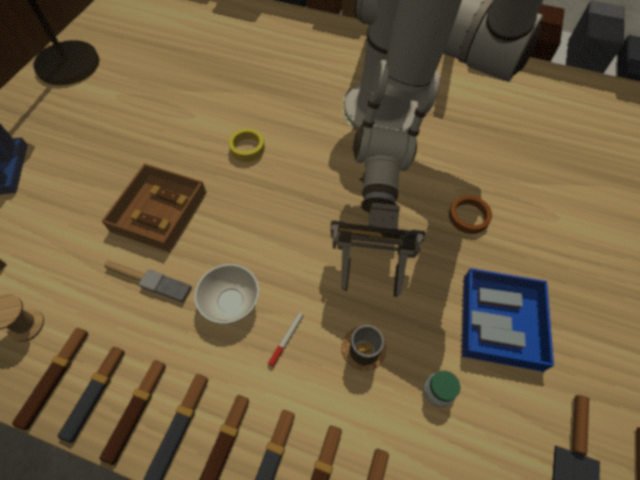

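The fingers at (345,270) and (402,275) straddle the cup at (366,343). There is no contact, and the gripper's body is clear of the table. I'll close in, grip and lift.

Run:
```python
from h import *
p,r,_=tcp(CUP,AZG,EG,0,1)
bot.line_to(p,max_speed=.08);print(bot.current_contact_force())
bot.set_gripper(0,30);print(bot.current_opening()*92,bot.current_grip_force(),bot.current_contact_force())
bot.line_to(p+[0,0,.14],max_speed=.12)
print(bot.current_opening()*92,bot.current_contact_force())
p0,r0,_,_=pour(0,zmin=.13);bot.line_to(p0,r0,max_speed=.15)
print(bot.current_opening()*92)
c=bot.read_camera("scene");cv2.imwrite("pics/c5.png",c["pixels"][180:420,140:600]);print(bot.current_clock())
```

```text
[-0.52991767 -0.00911772  0.81182049]
58.53334388942188 29.99997125705704 [-0.48252488  0.27113313 -0.03398144]
58.16424629016938 [ 0.03051153  0.31429762 -3.05678795]
58.0848633599748
54.7917
```

View pics/c5.png

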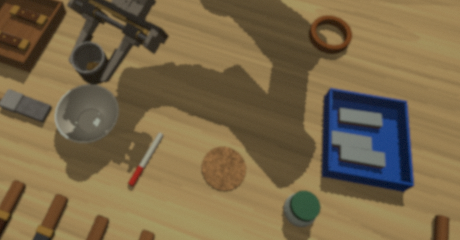

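The cup is held upright next to the bowl. The mat is empty at crop (223,168). Now I'll pour.

Run:
```python
from h import *
for ph in PH:
    p,r,u,b=pour(ph);t=bot.current_clock();bot.line_to(p,r,max_speed=.06)
    if ph>1.3:bot.hold(.3)
    print(ph,round(bot.current_clock()-t,2),bot.current_contact_force().round(2))
bot.hold(.7)
c=bot.read_camera("scene");cv2.imwrite("pics/p1.png",c["pixels"][200:360,120:320]);
p,r,u,b=pour(2.7)
for d in(.02,0,.02,0):bot.line_to(p+[0,0,d],max_speed=.15)
print(bot.current_contact_force(),bot.current_opening()*92,bot.current_clock())
# tilt back and return over the mat
for ph in(2.0,1.2,.4):
    p,r,_,_=pour(ph,zmin=.11);bot.line_to(p,r,max_speed=.12)
p,r,_=tcp(CUP+[-.003,-.001,.0],AZG,EG,0,1);bot.line_to(p+[0,0,.14],r,max_speed=.2)
a=bot.read_camera("scene")["pixels"];b=bot.read_camera("top")["pixels"]
A=cv2.resize(a[240:400,170:400],(600,417));B=cv2.resize(b[110:210,200:440],(600,250))
cv2.imwrite("pics/p2.png",np.vstack([A,B])[:600]);print(bot.current_clock())
```

```text
0.6 1.46 [-0.39 -0.13 -1.86]
1.1 0.65 [ 0.6  -0.25 -3.09]
1.4 0.75 [-0.44  0.61 -2.8 ]
1.6 0.65 [ 0.12 -0.32 -1.76]
1.8 0.65 [ 0.13  0.25 -2.42]
2.0 0.65 [-0.12  0.04 -2.78]
2.2 0.65 [-0.26 -0.1  -2.04]
2.4 0.65 [ 0.21 -0.76 -1.35]
2.7 0.75 [ 0.01 -0.34 -1.11]
[ 0.07579464  0.31837592 -1.12742804] 58.258465785547294 63.5333
67.7667
```

View pics/p2.png

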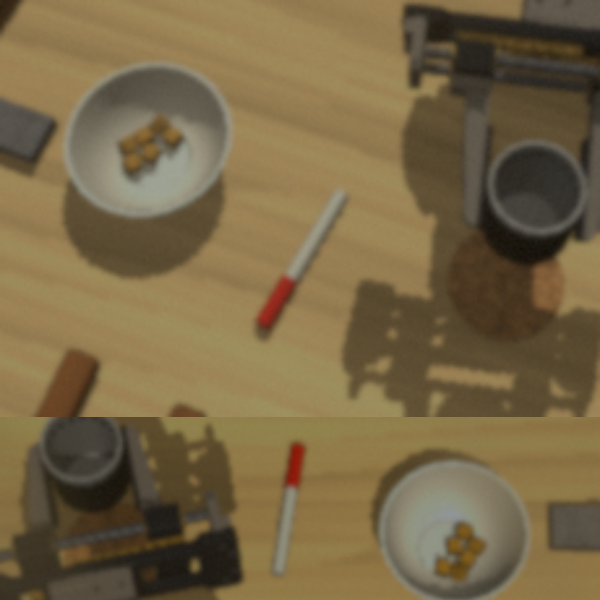

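The bowl holds six beads, around (150,145) in the scene crop, and the cup is empty and upright above the mat. Now I'll lower it.

Run:
```python
from h import *
p,r,_=tcp(CUP+[-.003,-.001,0],AZG,EG,0,1)
bot.line_to(p+[0,0,.01],max_speed=.12);f0=bot.current_contact_force()[2]
for k in range(10):
    bot.line_to(p+[0,0,.008-.001*k],max_speed=.02);bot.hold(.1);f=bot.current_contact_force()[2]-f0
    if f>2:break
print(k,f)
bot.set_gripper(1.0);z=Ro.from_rotvec(r).apply([0,0,1]);q=np.array(bot.current_ee_pos())
bot.line_to(q-.14*z,max_speed=.1);bot.line_to(q-.14*z+[0,0,.1],max_speed=.2)
a=bot.read_camera("scene")["pixels"];b=bot.read_camera("top")["pixels"]
A=cv2.resize(a[150:410,90:590],(800,416));cv2.imwrite("pics/f1.png",A)
B=b[100:290,60:570];cv2.imwrite("pics/f2.png",cv2.resize(B,(800,298)));print(bot.current_clock())
cv2.imwrite("pics/f.png",cv2.resize(np.vstack([A,cv2.resize(B,(800,298))]),(670,598)))
```

```text
9 5.349203524265875
75.4583
```

View pics/f.png

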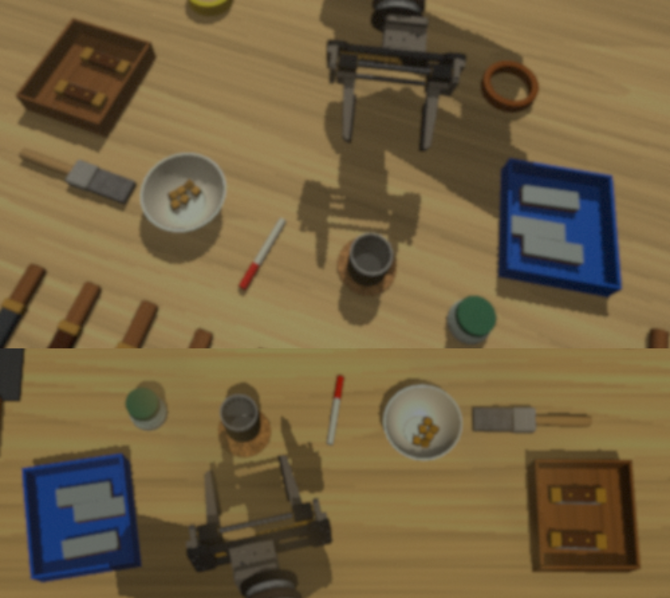

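Everything is in place: the cup stands on its mat at scene (371,258), six beads are in the bowl, and the trays are filled correctly with all items flat.

```bash
python3 -c "
from h import *
bot.hold(.5);print(bot.job_done())"
```

```text
the job is handed in; nothing more can be done
None
```

The job is handed in at about 76 s: both knives are in the wooden tray, all three whetstones in the blue tray, all six beads in the bowl, and the empty cup stands upright on its cork mat; one stone slid sideways inside the blue tray but still lies flat in it.

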